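# Lay the yellow thread spool in the spool rack

## Robot

A 6-joint arm with a two-finger parallel gripper is mounted at the origin on a cart in front of the work surface, level with it; the furniture and walls round the work are solid. World frame = base frame: x ahead of the robot, y to its left, z up, the work surface at z = 0. Lengths are in m, angles in rad, forces in N, time in s.
With the tool pointing down it reaches from about 0.225 to 0.875 m from the base axis. Payload 3.4 kg.
Tool frame: the origin (TCP) lies at the very end of the fingers, on their centre line; the grasp point (between the pads) lies 19 mm behind it; z points along the fingers, y is the direction in which the jaws open and shut (so a half turn about z gives the same grasp; the last joint's range is limited). The gripper opens to 85 mm and grips with 20 to 120 N. Pads are 22 mm wide; open, the fingers measure 114 mm over their backs; the gripper's body (76 mm by 85 mm) begins 54 mm behind the grasp point. The pads swing forward as they close: fully open they stand 13 mm farther back than shut.
Start: joints at [1.018, 0.276, 1.505, -0, 1.361, -0.121], TCP at [0.241, 0.522, 0.231] pointing down, gripper open.
Joint ranges: [-2.89, 2.89], [-0.75, 2.08], [0.22, 2.7], [-1.18, 4.32], [0.11, 2.71], [-2.7, 2.7]. Speed limits (rad/s): [2.57, 2.57, 3.14, 3.14, 3.14, 3.14].

## Interface

Orientations are given as a unit quaternion [w, x, y, z].
In Python, from rig import manip, viewer, job gives the robot as it stands.
- The arm moves only by the shell command python3 -m crank 'ROWS' [OPENING] [FORCE]. ROWS is JSON, a list of rows, each a list of 6 numbers: the shift along the tool's x, y, z in m, then the turn, a rotation vector about the tool's x, y, z in degrees. In form: [[dx, dy, dz, rx, ry, rz], ...]. A call has 1 to 20 rows; each row is the pose to reach, as a shift and turn from the pose measured when the call began, along the tool's axes at that moment; what a row does not reach only later rows make up. A row lasts 1/8 s, in which the tool goes at most 62.5 mm and 10.7 degrees, less where a joint would pass 70% of its speed; a pose out of reach is approached as far as the arm can. A call with a gripper value outside its range is refused whole. OPENING is the opening, from 0 (shut) to 1 (fully open), set as the call begins (- or left out, the last holds). The fingers move at their own pace and stop on an object; FORCE is the grip in N (left out, the last holds). Time passes only in rows, so rows that repeat a pose let the fingers close. It gives the time, the measured TCP pose, the force and the opening at its end, in the units of the state.
- manip.get_state(): the state, without advancing time (a new reading comes with each control period).
- viewer.get_image(name): name is "scene" or "top"; returns a dict with "frame" (420x560x3 uint8, blue, green, red), "range_z" (420x560 float32, m along the optical axis (not along the pixel's ray), 0 where there is no reading), "intrinsics" (3x3 intrinsics, pixels), "world_from_camera" (4x4, takes a point from camera to world coordinates). Camera axes: x right, y up, looking along -z (the intrinsics and any distortion apply to the point x, -y, -z); pixel columns grow to the right and rows downward; lengths in m; the calibration is good to about 2 mm. A picture is of the moment at which its call begins.
- job.sign_off(): hands the job in, once; it reports no verdict.
The state is a dict: "clock": time; "qpos": joint angles; "qd": joint speeds; "effort": joint torques, N m; "position": TCP position; "ee_rot": TCP orientation; "contact_force": force on the tool from outside, world axes, zero at the start; "moment": the same for the moment, N m; "width": finger opening in m.
Only numpy, scipy, OpenCV 4.12 (cv2) and the standard library are available. Lean on these libraries where they do the work, as an engineer would, in place of code of your own. Each camera call takes 0.05 s, during which the arm holds its last target. There are 200 camera calls.

## Task

Pick up the yellow thread spool that lies on the worktop and lay it in the empty groove of the wooden spool rack, lengthwise between the two rails next to the green spool's pair. Let it settle on both rails before you let go of it, and leave the green and the red spool where they are.

Things in the scene. Friction and masses are not known exactly. Their poses are not given: they have to be found in the camera images.
- yellow_center (a point): Centre of the yellow thread spool, a loose cylinder with cream ends lying on its side on the worktop: 29 mm in diameter, 54 mm long, about 20 g; its centre is 14.5 mm above the worktop. Its y axis runs along the spool's length (either end may point either way in the rack).
- seat (a point): Where the yellow spool's centre rests in the empty groove: 37 mm above the worktop, mid-groove; x along the rails, z up. The fixed rack has two brown cheeks (34 mm high, 84 mm apart inside) joined by pale round rails. A groove is a pair of level rails 6 mm thick, axes 18 mm apart, 22 mm above the worktop; free space below and outside the pair. The green spool's groove is 84 mm away to +y.
- green_center (a point): Centre of the green thread spool (29 mm in diameter, 50 mm long) that lies in the rack's other groove, its z axis along its length. Loose; to be left alone.
- red_center (a point): Centre of the red thread spool (29 mm in diameter, 46 mm high) that stands upright on the worktop near the work, its z axis up. Loose; to be left alone.
Things that resemble listed ones, but are neither listed nor needed, are in the scene too. Of the things like the part that bears yellow_center, leave any that is turquoise; of the rest the larger one is meant.

How it is judged:
On the way:
1. the yellow spool, still held by the fingers, is down on the rails of the empty groove (within 4 mm of its resting height) (x of yellow_center in the frame of seat between -0.016 and 0.016 m and y of yellow_center in the frame of seat between -0.008 and 0.008 m and z of yellow_center in the frame of seat below 0.004 m and contact force between the fingers and yellow_spool above 0.3 N), for 0.1 s.
At the end, for the whole second after the job is handed in: The yellow spool lies at rest on both rails of the empty groove: centre within 16 mm of the seat along the rails, 8 mm across and 4 mm in height, its length within about 11 degrees of the rails; the green spool is within 15 mm and the red spool within 30 mm of where it began (x of yellow_center in the frame of seat between -0.016 and 0.016 m and y of yellow_center in the frame of seat between -0.008 and 0.008 m and z of yellow_center in the frame of seat between -0.004 and 0.004 m and angle between the y axis of yellow_center and the x axis of seat, either way round below 0.2 rad and linear speed of yellow_spool below 0.02 m/s and distance of green_center from where it was at the start of the episode below 0.015 m and distance of red_center from where it was at the start of the episode below 0.03 m); the robot touches nothing.
It fails at once if the green spool in the rack is displaced by more than 15 mm (distance of green_center from where it was at the start of the episode above 0.015 m).
It fails at once if the red spool is displaced by more than 30 mm or knocked over (distance of red_center from where it was at the start of the episode above 0.03 m or angle between red_center's own z axis and vertical above 0.6 rad).
It also fails if it takes over 38 s, if anything falls off the work surface, if the arm or the gripper's body presses on something with over 40 N, if the wrist force passes 120 N, or if a joint passes its speed limit or range.

## Working session

There is one attempt and no reset: what is moved stays moved. The work goes in short steps, Python scripts to look and compute and a shell command to move; the robot and the scene stay as the last step left them, time stands still between calls to the robot, and variables do not carry over. Pictures are saved under pics/ and viewed, about 8 in all and at most 12, crops included, and the job is handed in when it is done.

```bash
mkdir -p pics
python3 - <<'E'
from rig import manip, viewer
import cv2, numpy as np
s=manip.get_state(); print(s)
for n in("scene","top"):
    d=viewer.get_image(n); cv2.imwrite(f"pics/{n}0.png",d["frame"]); np.savez(f"{n}0.npz",**d)
    print(n,d["intrinsics"],d["world_from_camera"].round(4),[k for k in d])
E
```

```text
{'clock': 0.0, 'qpos': array([ 1.01801272e+00,  2.76572436e-01,  1.50614760e+00, -1.69914268e-05,
        1.36069551e+00, -1.20987929e-01]), 'qd': array([ 6.42411347e-04, -4.97213650e-04, -2.14650243e-04, -1.32082359e-04,
        2.70778267e-05, -2.77133379e-04]), 'effort': array([-1.18815592e-04, -4.16784918e+01, -2.45797116e+01, -1.91334088e-04,
        1.12074602e-02,  7.60821848e-06]), 'position': array([0.2403588 , 0.52176151, 0.23044681]), 'ee_rot': array([-2.93439055e-04,  2.14222681e-01,  9.76784425e-01, -8.62962140e-04]), 'contact_force': array([-0.01548281,  0.30524903,  0.46609989]), 'moment': array([-0.01070854,  0.00510517,  0.04549207]), 'width': 0.08518040648702134}
scene [[484.76676482   0.         281.23267775]
 [  0.         484.76676482 210.93688007]
 [  0.           0.           1.        ]] [[ 0.8069  0.3713 -0.4594  0.0999]
 [-0.5905  0.5263 -0.6118 -0.5548]
 [ 0.0146  0.765   0.6439  0.6851]
 [ 0.      0.      0.      1.    ]] ['frame', 'range_z', 'intrinsics', 'world_from_camera']
top [[450.39306068   0.         281.32263249]
 [  0.         450.39306068 204.14615472]
 [  0.           0.           1.        ]] [[ 0.016   0.9853 -0.1702  0.3516]
 [-0.9999  0.0167  0.0027  0.029 ]
 [ 0.0055  0.1701  0.9854  1.1054]
 [ 0.      0.      0.      1.    ]] ['frame', 'range_z', 'intrinsics', 'world_from_camera']
```

View pics/scene0.png

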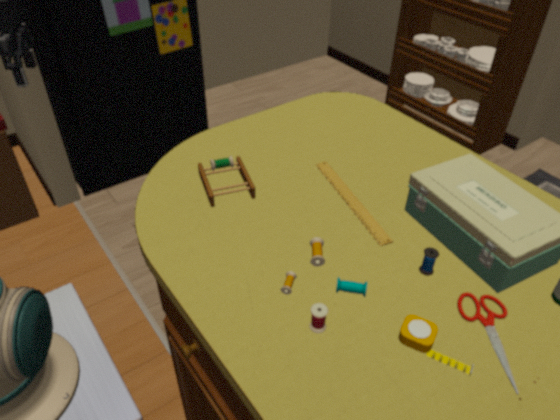

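View pics/top0.png

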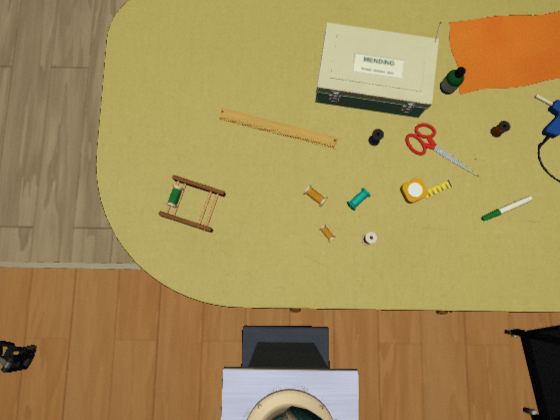

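The scene view shows the rack (225,180) with the green spool in its far groove. It also shows the large yellow spool (317,250), a small yellow decoy (289,282), turquoise (351,287) and red upright (319,318). In the top view the same things are at rack (193,204), yellow (315,195), small yellow (327,233), red (370,238).

```bash
cat > h.py <<'E'
import numpy as np, cv2
def cast(d,uv,z):
    K,T=d["intrinsics"],d["world_from_camera"]; uv=np.atleast_2d(np.float64(uv))
    r=np.c_[(uv[:,0]-K[0,2])/K[0,0],-(uv[:,1]-K[1,2])/K[1,1],-np.ones(len(uv))]@T[:3,:3].T
    return T[:3,3]+r*((z-T[2,3])/r[:,2])[:,None]
def cloud(d):
    K,T=d["intrinsics"],d["world_from_camera"]; v,u=np.mgrid[:420,:560]; z=d["range_z"]
    P=np.dstack([(u-K[0,2])/K[0,0]*z,-(v-K[1,2])/K[1,1]*z,-z])
    return P@T[:3,:3].T+T[:3,3]
E
python3 - <<'E'
from h import *
im=[]
for n,boxes in (("top",{"yel":(298,178,335,212),"rack":(150,165,235,240),"red":(360,228,382,250)}),("scene",{"yel":(300,230,336,272),"rack":(190,145,262,212),"red":(305,298,335,338)})):
    d=np.load(n+"0.npz"); P=cloud(d); hsv=cv2.cvtColor(d["frame"],cv2.COLOR_BGR2HSV)
    flat=P[300-60:300-20,150:200] if n=="scene" else P[230:260,240:300]
    print(n,"table z",np.median(flat[...,2]).round(4),flat[...,2].std().round(4))
    for k,(a,b,c,e) in boxes.items():
        p=P[b:e,a:c].reshape(-1,3); m=(p[:,2]>.006)&(p[:,2]<.08); q=p[m]
        vv,uu=np.mgrid[b:e,a:c]; uv=np.c_[uu.ravel(),vv.ravel()][m]
        x=q[:,:2]; mu=x.mean(0); w,V=np.linalg.eigh(np.cov(x.T)); 
        pr=(x-mu)@V
        rect=cv2.minAreaRect(np.float32(x*1000))
        print(k,m.sum(),"mean",q.mean(0).round(4),"zmax",np.percentile(q[:,2],[50,95,100]).round(4),"axis deg",np.degrees(np.arctan2(V[1,1],V[0,1])).round(1),"ext",np.ptp(pr,axis=0).round(4),"rect",np.round(rect[0],1),np.round(rect[1],1),round(rect[2],1))
    a,b,c,e=(150,160,390,250) if n=="top" else (185,145,345,345)
    crop=d["frame"][b:e,a:c]; s=3.3 if n=="top" else 2.9
    cv2.imwrite(f"pics/{n}_crop.png",cv2.resize(crop,None,fx=s,fy=s,interpolation=cv2.INTER_CUBIC))
E
```

```text
top table z -0.0008 0.107
yel 194 mean [ 0.5613 -0.056   0.0225] zmax [0.0227 0.0279 0.03  ] axis deg 53.3 ext [0.0263 0.0538] rect [562.2 -56.6] [53.7 26.2] 53.0
rack 1031 mean [0.5384 0.2474 0.0315] zmax [0.0319 0.0478 0.0531] axis deg 74.1 ext [0.1156 0.1339] rect [531.6 245. ] [133.  114.8] 73.1
red 134 mean [ 0.4577 -0.1858  0.0406] zmax [0.0444 0.048  0.0492] axis deg 119.4 ext [0.0274 0.0269] rect [ 458.5 -187. ] [27.1 26.9] 26.4
scene table z 0.0001 0.1279
yel 336 mean [ 0.5599 -0.0602  0.0208] zmax [0.0223 0.0276 0.0298] axis deg 53.1 ext [0.0283 0.0585] rect [562.9 -56.2] [58.5 28.3] 53.9
rack 1068 mean [0.5361 0.2414 0.0292] zmax [0.0285 0.0474 0.0525] axis deg 72.8 ext [0.1046 0.1386] rect [537.3 243.6] [138.2 104.7] 72.6
red 368 mean [ 0.4553 -0.1902  0.0355] zmax [0.0433 0.0477 0.05  ] axis deg 47.5 ext [0.0269 0.0279] rect [ 457.7 -187.3] [27.9 26.7] 49.3
```

View pics/top_crop.png

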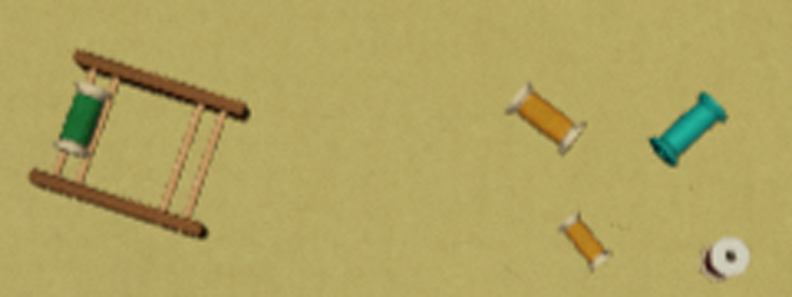

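View pics/scene_crop.png

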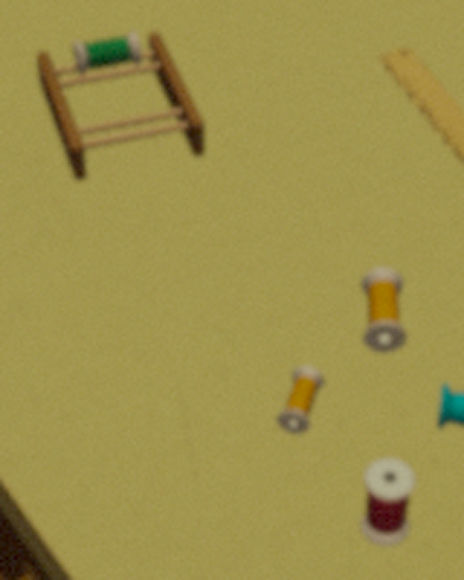

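Run:
```python
from h import *
th=np.radians(-17); 
for n,(a,b,c,e) in (("top",(150,165,235,240)),("scene",(190,145,262,212))):
    d=np.load(n+"0.npz"); P=cloud(d)[b:e,a:c].reshape(-1,3)
    # cheeks: tops >.028 excluding green ; orientation by rails
    vv,uu=np.mgrid[b:e,a:c]; uv=np.c_[uu.ravel(),vv.ravel()]
    hsv=cv2.cvtColor(d["frame"],cv2.COLOR_BGR2HSV)[b:e,a:c].reshape(-1,3)
    C0=np.array([.535,.245])
    for it in range(2):
        X=np.array([np.cos(th),np.sin(th)]); Y=np.array([-X[1],X[0]])
        l=np.c_[(P[:,:2]-C0)@X,(P[:,:2]-C0)@Y]
        ck=(P[:,2]>.028)&(P[:,2]<.04)&(abs(l[:,0])>.036)&(abs(l[:,0])<.07)
        ang=[]
        for s in(-1,1):
            q=P[ck&(s*l[:,0]>0)]; f=cv2.fitLine(np.float32(q[:,:2]),cv2.DIST_HUBER,0,.001,.001).ravel(); ang.append(np.degrees(np.arctan2(f[1],f[0]))%180)
        th=np.radians(np.mean(ang)-90)
    print(n,"cheek angles",ang)
    X=np.array([np.cos(th),np.sin(th)]); Y=np.array([-X[1],X[0]]); l=np.c_[(P[:,:2]-C0)@X,(P[:,:2]-C0)@Y]
    for s in(-1,1):
        q=l[ck&(s*l[:,0]>0)]; print(" cheek x",np.percentile(q[:,0],[2,50,98]).round(4),"y ext",q[:,1].min().round(4),q[:,1].max().round(4))
    rl=(P[:,2]>.012)&(P[:,2]<.03)&(abs(l[:,0])<.034)&(l[:,1]<.01)
    print(" rail pts",rl.sum(),"z",np.percentile(P[rl,2],[5,50,95]).round(4)); print(" hist y mm",np.histogram(l[rl,1]*1000,np.arange(-70,12,3)))
    y=l[rl,1]; mid=(np.percentile(y,3)+np.percentile(y,97))/2
    for k in(0,1):
        q=l[rl&((l[:,1]>mid)==bool(k))]; f=np.polyfit(q[:,0],q[:,1],1); print(" rail y at mid",f[1].round(4),"slope deg",np.degrees(f[0]).round(1), "n",len(q))
    g=(P[:,2]>.036)&(abs(l[:,0])<.034); q=l[g]; print(" green x",q[:,0].min().round(4),q[:,0].max().round(4),"y",q[:,1].min().round(4),q[:,1].max().round(4),"mean",q.mean(0).round(4))
    print(" C0 frame X",X.round(4))
```

```text
top cheek angles [np.float32(73.04421), np.float32(73.28406)]
 cheek x [-0.0499 -0.0452 -0.0403] y ext -0.0674 0.065
 cheek x [0.0437 0.0483 0.0537] y ext -0.0666 0.0655
 rail pts 137 z [0.0205 0.0232 0.0268]
 hist y mm (array([ 0,  0,  0,  0,  0, 32, 31,  5,  0,  0,  0, 35, 30,  4,  0,  0,  0,
        0,  0,  0,  0,  0,  0,  0,  0,  0,  0]), array([-70, -67, -64, -61, -58, -55, -52, -49, -46, -43, -40, -37, -34,
       -31, -28, -25, -22, -19, -16, -13, -10,  -7,  -4,  -1,   2,   5,
         8,  11]))
 rail y at mid -0.0517 slope deg -0.4 n 68
 rail y at mid -0.0338 slope deg -0.4 n 69
 green x -0.0207 0.0292 y 0.0273 0.0541 mean [0.0041 0.0394]
 C0 frame X [ 0.9571 -0.2896]
scene cheek angles [np.float32(72.76966), np.float32(73.04024)]
 cheek x [-0.049  -0.0447 -0.0394] y ext -0.0685 0.0688
 cheek x [0.0448 0.0485 0.0537] y ext -0.07 0.0624
 rail pts 158 z [0.0205 0.0239 0.0261]
 hist y mm (array([ 0,  0,  0,  0,  5, 39, 32,  3,  0,  0,  5, 43, 24,  7,  0,  0,  0,
        0,  0,  0,  0,  0,  0,  0,  0,  0,  0]), array([-70, -67, -64, -61, -58, -55, -52, -49, -46, -43, -40, -37, -34,
       -31, -28, -25, -22, -19, -16, -13, -10,  -7,  -4,  -1,   2,   5,
         8,  11]))
 rail y at mid -0.0523 slope deg -0.4 n 79
 rail y at mid -0.0343 slope deg 0.5 n 79
 green x -0.0203 0.0306 y 0.0269 0.0507 mean [0.0049 0.0359]
 C0 frame X [ 0.9558 -0.294 ]
```

```bash
python3 -m crank '[[-0.534,-0.390,0.11,0,0,102],[-0.534,-0.390,0.11,0,0,102],[-0.534,-0.390,0.11,0,0,102],[-0.534,-0.390,0.11,0,0,102],[-0.534,-0.390,0.11,0,0,102],[-0.534,-0.390,0.11,0,0,102],[-0.534,-0.390,0.11,0,0,102],[-0.534,-0.390,0.11,0,0,102],[-0.534,-0.390,0.11,0,0,102],[-0.534,-0.390,0.11,0,0,102],[-0.534,-0.390,0.11,0,0,102],[-0.534,-0.390,0.11,0,0,102],[-0.534,-0.390,0.11,0,0,102],[-0.534,-0.390,0.11,0,0,102],[-0.534,-0.390,0.11,0,0,102],[-0.534,-0.390,0.11,0,0,102]]' 0.75 25
cat >> h.py <<'E'
from scipy.spatial.transform import Rotation as Ro
def R(s): return Ro.from_quat(np.roll(s["ee_rot"],-1)).as_matrix()
def report(goal,ydeg):
    from rig import manip
    s=manip.get_state(); M=R(s); print("t",s["clock"],"pos",s["position"].round(4),"yaw_y",np.degrees(np.arctan2(M[1,1],M[0,1])).round(2),"tz",M[:,2].round(3),"w",round(s["width"],4),"F",s["contact_force"].round(2),"q",s["qpos"].round(2))
    y=np.array([np.cos(np.radians(ydeg)),np.sin(np.radians(ydeg)),0]); z=np.array([0,0,-1.]); G=np.c_[np.cross(y,z),y,z]
    rv=np.degrees(Ro.from_matrix(M.T@G).as_rotvec())
    print("row:",(M.T@(np.array(goal)-s["position"])).round(4),rv.round(1))
E
python3 - <<'E'
from h import *
report([.5622,-.0565,.003],-36.7)
E
```

```text
clock: 2.1
position: [0.5619, -0.0552, 0.1214]
ee_rot: [0.001, 0.894, 0.449, -0.001]
contact_force: [0.3, 1.0, -0.4]
width: 0.0643
t 2.1 pos [ 0.5619 -0.0552  0.1214] yaw_y -36.67 tz [-0.    -0.001 -1.   ] w 0.0643 F [ 0.33  1.   -0.38] q [-0.22  0.34  1.7  -0.    1.1   0.42]
row: [-0.0007  0.0009  0.1184] [0.  0.1 0. ]
```

```bash
python3 -m crank '[[-0.001,0.001,0.03,0,0,0],[-0.001,0.001,0.06,0,0,0],[-0.001,0.001,0.085,0,0,0],[-0.001,0.001,0.1,0,0,0],[-0.001,0.001,0.11,0,0,0],[-0.001,0.001,0.117,0,0,0],[-0.001,0.001,0.118,0,0,0],[-0.001,0.001,0.118,0,0,0],[-0.001,0.001,0.118,0,0,0]]'
python3 - <<'E'
from h import *
from rig import viewer
report([.5622,-.0565,.003],-36.7)
a=viewer.get_image("scene")["frame"][180:330,220:420]
cv2.imwrite("pics/pre.png",cv2.resize(a,None,fx=4,fy=4,interpolation=cv2.INTER_CUBIC))
E
```

```text
clock: 3.22
position: [0.5625, -0.057, 0.004]
ee_rot: [0.001, 0.894, 0.449, -0.0]
contact_force: [-0.5, 1.2, -0.5]
width: 0.064
t 3.225 pos [ 0.5625 -0.057   0.004 ] yaw_y -36.68 tz [ 0.001 -0.002 -1.   ] w 0.064 F [-0.55  1.16 -0.49] q [-0.22  0.48  1.83 -0.    0.83  0.42]
row: [ 0.0002 -0.0005  0.001 ] [0.1 0.1 0. ]
```

View pics/pre.png

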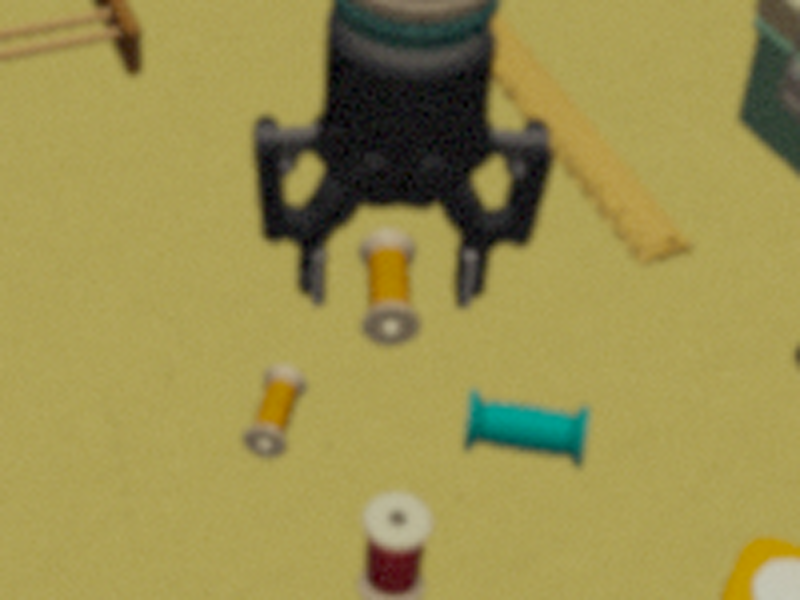

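The spool (390,285 in the crop) sits centred between the open fingers (315,280 and 470,280), and the neighbours are clear. Closing.

```bash
python3 -m crank '[[0,0,0.001,0,0,0],[0,0,0.001,0,0,0],[0,0,0.001,0,0,0],[0,0,0.001,0,0,0],[0,0,0.001,0,0,0],[0,0,0.001,0,0,0],[0,0,0.001,0,0,0],[0,0,0.001,0,0,0]]' 0 30 && python3 -m crank '[[0,0,-0.02,0,0,0],[0,0,-0.05,0,0,0],[0,0,-0.1,0,0,0],[0,0,-0.1,0,0,0],[0,0,-0.1,0,0,0]]'
python3 - <<'E'
from h import *
from rig import viewer
report([.5241,.2034,.13],73)
d=viewer.get_image("scene"); np.savez("held.npz",**d); a=d["frame"][140:290,220:420]
cv2.imwrite("pics/held.png",cv2.resize(a,None,fx=4,fy=4,interpolation=cv2.INTER_CUBIC))
E
```

```text
clock: 4.28
position: [0.5625, -0.0569, 0.0031]
ee_rot: [0.001, 0.894, 0.449, -0.0]
contact_force: [-0.7, 0.0, 5.2]
width: 0.0278
clock: 4.9
position: [0.5618, -0.0566, 0.1024]
ee_rot: [0.001, 0.894, 0.449, -0.0]
contact_force: [-0.1, 0.3, -1.0]
width: 0.0278
t 4.9 pos [ 0.5618 -0.0566  0.1024] yaw_y -36.68 tz [-0.    -0.001 -1.   ] w 0.0278 F [-0.15  0.34 -1.02] q [-0.22  0.36  1.72 -0.    1.06  0.42]
row: [ 0.186  -0.1855 -0.028 ] [-1.000e-01  1.000e-01 -1.097e+02]
```

View pics/held.png

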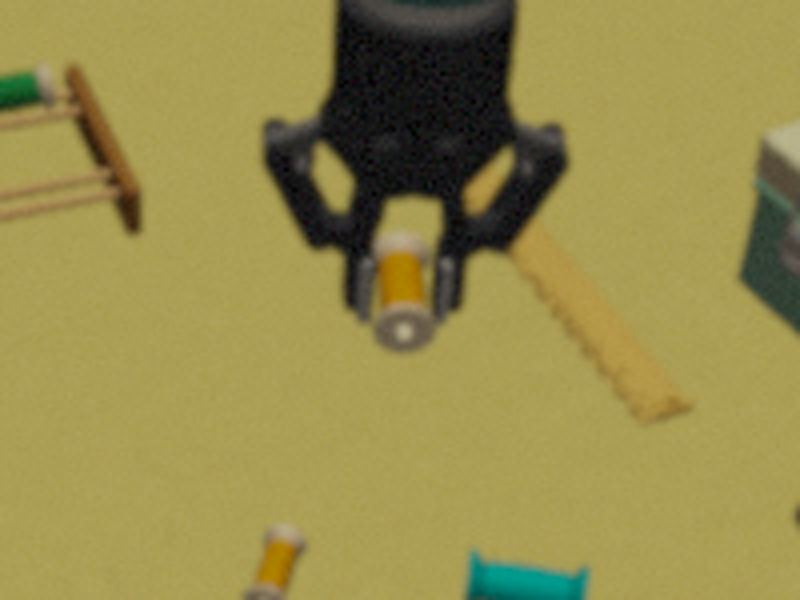

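```bash
python3 -m crank '[[0.02,-0.02,-0.03,0,0,-10],[0.06,-0.06,-0.03,0,0,-20],[0.1,-0.1,-0.03,0,0,-30],[0.13,-0.13,-0.03,0,0,-40],[0.16,-0.16,-0.03,0,0,-50],[0.186,-0.1855,-0.03,0,0,-60],[0.186,-0.1855,-0.03,0,0,-70],[0.186,-0.1855,-0.03,0,0,-80],[0.186,-0.1855,-0.03,0,0,-90],[0.186,-0.1855,-0.03,0,0,-100],[0.186,-0.1855,-0.03,0,0,-109.7],[0.186,-0.1855,-0.03,0,0,-109.7],[0.186,-0.1855,-0.03,0,0,-109.7],[0.186,-0.1855,-0.03,0,0,-109.7]]'
python3 - <<'E'
from h import *
report([.5241,.2034,.026],73)
E
```

```text
clock: 6.7
position: [0.5234, 0.2034, 0.131]
ee_rot: [-0.001, 0.148, 0.989, -0.001]
contact_force: [-0.5, -0.5, 0.0]
width: 0.028
t 6.7 pos [0.5234 0.2034 0.131 ] yaw_y 72.95 tz [-0.003 -0.001 -1.   ] w 0.028 F [-0.54 -0.51  0.02] q [ 0.25  0.33  1.69 -0.    1.13 -1.03]
row: [-0.0009  0.0004  0.105 ] [-0.1 -0.1 -0. ]
```

Descend to 6 cm TCP height, just clear of the cheeks, and look.

```bash
python3 -m crank '[[-0.001,0,0.03,0,0,0],[-0.001,0,0.06,0,0,0],[-0.001,0,0.08,0,0,0],[-0.001,0,0.08,0,0,0],[-0.001,0,0.08,0,0,0]]'
python3 - <<'E'
from h import *
from rig import viewer
report([.5241,.2034,.026],73)
out=[]
for n,(a,b,c,e) in(("scene",(180,130,280,230)),("top",(150,160,250,260))):
    d=viewer.get_image(n); np.savez(n+"1.npz",**d); out.append(cv2.resize(d["frame"][b:e,a:c],None,fx=4,fy=4,interpolation=cv2.INTER_CUBIC))
    hsv=cv2.cvtColor(d["frame"],cv2.COLOR_BGR2HSV); m=cv2.inRange(hsv,(12,150,80),(24,255,255)); m[:b]=0;m[e:]=0;m[:,:a]=0;m[:,c:]=0
    P=cloud(d)[m>0]; P=P[(P[:,2]>.035)&(P[:,2]<.09)]; print(n,len(P),P.mean(0).round(4) if len(P) else 0, P.max(0) if len(P) else 0)
cv2.imwrite("pics/low.png",np.hstack(out))
E
```

```text
clock: 7.32
position: [0.5249, 0.2032, 0.0518]
ee_rot: [-0.001, 0.148, 0.989, -0.001]
contact_force: [0.2, 0.1, 0.3]
width: 0.0279
t 7.325 pos [0.5249 0.2032 0.0518] yaw_y 72.93 tz [-0.001 -0.001 -1.   ] w 0.0279 F [0.24 0.06 0.3 ] q [ 0.25  0.42  1.78 -0.    0.94 -1.03]
row: [0.0008 0.     0.0258] [-0.1 -0.1 -0.1]
scene 93 [0.5167 0.2118 0.0579] [0.58258389 0.30779644 0.08285488]
top 32 [0.5076 0.2716 0.0365] [0.57085559 0.31899893 0.04032924]
```

View pics/low.png

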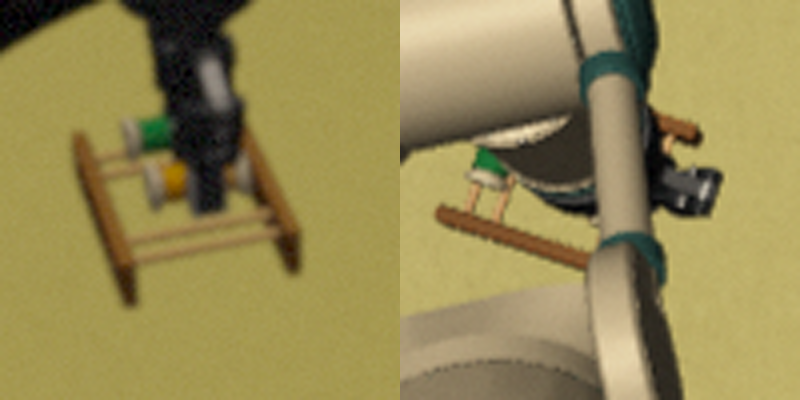

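The scene crop shows the spool level (ends at 155,186 and 243,172) above the empty groove, parallel to the rails and inside the cheeks. The green spool is untouched. Now I lower it to the rails.

```bash
python3 -m crank '[[0.001,0,0.007,0,0,0],[0.001,0,0.014,0,0,0],[0.001,0,0.019,0,0,0],[0.001,0,0.022,0,0,0],[0.001,0,0.022,0,0,0],[0.001,0,0.022,0,0,0]]'; python3 -m crank '[[0,0,0.001,0,0,0],[0,0,0.002,0,0,0],[0,0,0.003,0,0,0],[0,0,0.003,0,0,0]]'
python3 - <<'E'
from h import *
report([.5241,.2034,.0256],73)
E
```

```text
clock: 8.18
position: [0.5243, 0.2036, 0.0303]
ee_rot: [-0.0, 0.148, 0.989, -0.0]
contact_force: [-0.3, -0.8, 0.4]
width: 0.0279
clock: 8.68
position: [0.5242, 0.2036, 0.0272]
ee_rot: [-0.0, 0.148, 0.989, -0.0]
contact_force: [-0.3, -0.6, 0.4]
width: 0.0284
t 8.675 pos [0.5242 0.2036 0.0272] yaw_y 72.94 tz [-0.    -0.001 -1.   ] w 0.0284 F [-0.29 -0.56  0.39] q [ 0.25  0.44  1.81 -0.    0.88 -1.03]
row: [ 0.0001 -0.0002  0.0016] [-0.  -0.  -0.1]
```

```bash
for i in 1 2 3; do :; done; python3 -m crank '[[0,0,0.001,0,0,0],[0,0,0.001,0,0,0],[0,0,0.001,0,0,0]]'; python3 -m crank '[[0,0,0.001,0,0,0],[0,0,0.001,0,0,0],[0,0,0.001,0,0,0]]'
```

```text
clock: 9.05
position: [0.5245, 0.2038, 0.0265]
ee_rot: [0.0, 0.148, 0.989, -0.0]
contact_force: [-0.1, 1.2, 3.6]
width: 0.0281
clock: 9.43
position: [0.5248, 0.2042, 0.0262]
ee_rot: [0.001, 0.148, 0.989, 0.0]
contact_force: [-0.8, 2.0, 5.8]
width: 0.0278
```

```bash
python3 -m crank '[[0,0,0,0,0,0],[0,0,0,0,0,0],[0,0,0,0,0,0]]'
python3 - <<'E'
from h import *
from rig import viewer
report([.5241,.2034,.0256],73)
d=viewer.get_image("scene"); np.savez("down.npz",**d)
cv2.imwrite("pics/down.png",cv2.resize(d["frame"][145:220,185:265],None,fx=7,fy=7,interpolation=cv2.INTER_CUBIC))
# cream-end highest points near seat
P=cloud(d)[145:220,185:265].reshape(-1,3); X=np.array([.9563,-.2924]);Y=np.array([.2924,.9563])
l=np.c_[(P[:,:2]-[.5241,.2034])@X,(P[:,:2]-[.5241,.2034])@Y,P[:,2]]
for a,b in((-.034,-.014),(.014,.034)):
    q=l[(l[:,0]>a)&(l[:,0]<b)&(abs(l[:,1])<.018)&(l[:,2]>.03)]; print(len(q),q.min(0).round(4),q.max(0).round(4),q[q[:,2]>.047].mean(0).round(4))
E
```

```text
clock: 9.8
position: [0.5248, 0.2042, 0.0263]
ee_rot: [0.001, 0.148, 0.989, 0.0]
contact_force: [-0.4, 0.6, 3.3]
width: 0.028
t 9.8 pos [0.5248 0.2042 0.0263] yaw_y 72.92 tz [ 0.001  0.    -1.   ] w 0.028 F [-0.43  0.58  3.34] q [ 0.25  0.45  1.81  0.    0.88 -1.03]
row: [ 0.0005 -0.001   0.0007] [ 0.   0.1 -0.1]
114 [-0.0276 -0.0173  0.0304] [-0.0141  0.0165  0.1356] [-0.0185 -0.0007  0.0943]
44 [ 0.0155 -0.0179  0.0334] [ 0.0267 -0.0015  0.134 ] [ 0.0209 -0.0126  0.1005]
```

View pics/down.png

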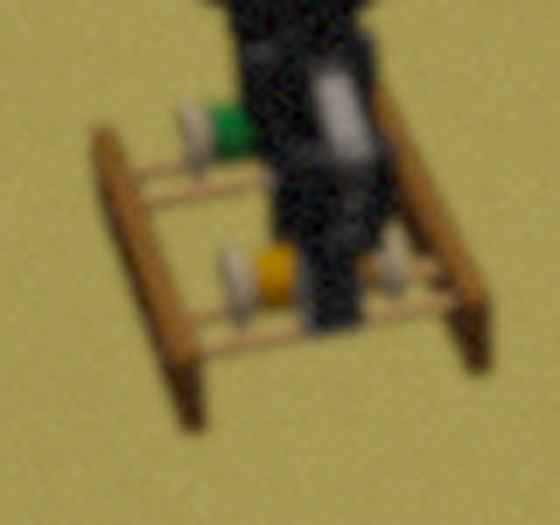

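The spool sits on the rails with its ends at (238,285) and (392,262) in the crop. It spans ±27 mm about mid-groove, and contact is 3 N upward. Releasing.

```bash
python3 -m crank '[[0,0,0,0,0,0],[0,0,0,0,0,0],[0,0,0,0,0,0],[0,0,0,0,0,0],[0,0,0,0,0,0],[0,0,0,0,0,0]]' 0.6 && python3 -m crank '[[0,0,-0.01,0,0,0],[0,0,-0.03,0,0,0],[0,0,-0.07,0,0,0],[0,0,-0.12,0,0,0],[0,0,-0.17,0,0,0],[0,0,-0.18,0,0,0],[0.15,0,-0.18,0,0,0],[0.25,0,-0.18,0,0,0],[0.25,0,-0.18,0,0,0],[0.25,0,-0.18,0,0,0],[0.25,0,-0.18,0,0,0],[0.25,0,-0.18,0,0,0],[0.25,0,-0.18,0,0,0]]'
python3 - <<'E'
from h import *
from rig import viewer
report([.5241,.2034,.0256],73)
out=[]
X=np.array([.9563,-.2924]);Y=np.array([.2924,.9563])
for n,(a,b,c,e) in(("scene",(180,140,270,220)),("top",(150,165,240,245))):
    d=viewer.get_image(n); out.append(cv2.resize(d["frame"][b:e,a:c],None,fx=4,fy=4,interpolation=cv2.INTER_CUBIC))
    P=cloud(d)[b:e,a:c].reshape(-1,3); l=np.c_[(P[:,:2]-[.5241,.2034])@X,(P[:,:2]-[.5241,.2034])@Y,P[:,2]]
    for y0 in(0,.084):
        q=l[(abs(l[:,0])<.036)&(abs(l[:,1]-y0)<.03)&(l[:,2]>.036)&(l[:,2]<.07)]
        if len(q)>5:
            f=cv2.minAreaRect(np.float32(q[:,:2]*1000)); print(n,y0,len(q),"min",q.min(0).round(4),"max",q.max(0).round(4),"rect",f)
cv2.imwrite("pics/after.png",np.hstack(out))
E
```

```text
clock: 10.6
position: [0.5249, 0.2042, 0.0263]
ee_rot: [0.001, 0.148, 0.989, 0.0]
contact_force: [-0.4, 0.3, 0.6]
width: 0.0512
clock: 12.22
position: [0.2868, 0.2774, 0.2059]
ee_rot: [0.001, 0.149, 0.989, 0.0]
contact_force: [-0.8, 0.8, -0.6]
width: 0.0515
t 12.225 pos [0.2868 0.2774 0.2059] yaw_y 72.85 tz [ 0.002  0.    -1.   ] w 0.0515 F [-0.83  0.85 -0.56] q [ 0.59  0.02  1.88 -0.    1.23 -0.68]
row: [-0.2482 -0.0008  0.1806] [ 0.   0.1 -0.1]
scene 0 213 min [-0.0278 -0.0139  0.0361] max [0.027  0.0154 0.0526] rect ((-0.4096488952636719, 0.7826414108276367), (54.82928466796875, 29.318096160888672), 0.08954373002052307)
scene 0.084 184 min [-0.0217  0.0689  0.0362] max [0.0285 0.0923 0.0529] rect ((3.287677764892578, 79.51609802246094), (49.95027160644531, 23.333375930786133), 2.6829352378845215)
top 0 211 min [-0.0286 -0.014   0.0361] max [0.0256 0.014  0.0545] rect ((-1.4774322509765625, -0.008253097534179688), (27.693370819091797, 54.272071838378906), 89.57023620605469)
top 0.084 209 min [-0.0229  0.0701  0.0361] max [0.0272 0.0971 0.0526] rect ((2.1986732482910156, 83.66787719726562), (50.08436584472656, 26.97502899169922), 0.2352304309606552)
```

View pics/after.png

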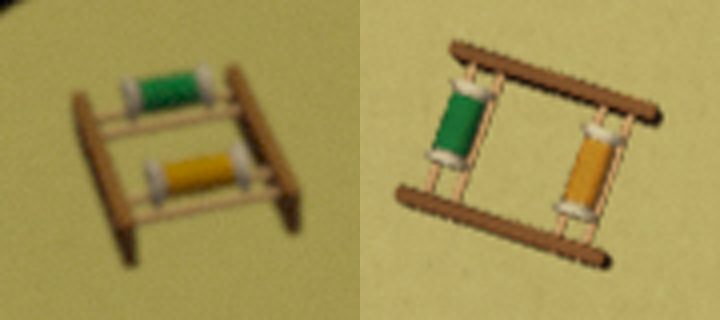

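The yellow spool lies in its groove (top view 590,175; scene view 200,173), level and parallel to the rails, and the green spool has not moved. Handing in.

```bash
python3 -c "
from rig import job; print(job.sign_off())"
```

```text
the job is handed in; nothing more can be done
None
```

I picked up the large yellow spool, lowered it onto both rails of the empty groove while still gripped (3–6 N upward contact), then let go, backed off and handed the job in at about 12 s of the 38 s.

- **Yellow spool:** the last images from both cameras put its centre within about 1.5 mm of the seat along the rails and 1 mm across. It is within about 0.5° of the rail direction. Its top is at about 52–54 mm, against 51.5 mm expected.
- **Green spool:** it is within about 1 mm of where it started along the rails. Across the rails, both views show nearly the same extents as at the start. The scene camera's rectangle fit put it about 4 mm off across the groove, but that camera sees only part of the spool.
- **Red spool:** I did not measure it again at the end. The gripper stayed well clear of it, and it was upright in the picture taken just before the grasp.
- **Robot:** the gripper was well clear of everything at hand-in. The force reading was about 1 N, the same as its noise. No check failed.

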